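# Pin the pulley on the tumbling barrel's axle

## Task

Take the linchpin with the hinged wire ring from the wooden pin rack and push it down through the hole in the squared end of the tumbling barrel's axle until its collar sits on the axle, the ring still leaning back towards the pulley. Then swing the ring over the top so that it lies down over the free end of the axle, and let go.

Things in the scene. Friction and masses are not known exactly. Their poses are not given: they have to be found in the camera images.
- linchpin: Steel pin upright in a wooden block (72 high, 3 holes 90 apart; a knob pin and an eye pin in the others). Origin: collar's underside centre. Down: shank 14 thick, 56 long, 14 of taper to a 6 tip. Up (z): collar 40 across to 20, flat tab to 68, 18 thick (y), 26 wide (x). Pinch the tab along y, fingertips 32 or higher to clear the ring. x: the side the ring swings to. 0.2 to 0.33 kg. Sizes in mm
- ring (a joint): Angle (rad) of the linchpin's U-shaped ring of 6 mm wire, legs 47 mm apart, hinged along the pin's y on the collar, 14 mm above the pin's origin. 0 = straight up; starts leaning to the pin's -x on its stop at -0.785; positive = to +x. Loose: it falls to the side it leans to, so tipped 0.3 past upright it drops, and rests on the axle's end edge at about +1.9
- ring_bar (a point): Middle of the ring's cross bar (6 mm wire along the hinge line, straight for 23 mm), 85 mm from the hinge. Leaning back it is 60 mm to the pin's -x and 74 mm above the pin's origin; upright it passes 31 mm above the tab's top
- axle_hole (a point): Mouth centre of the vertical through hole in the squared axle end (50 wide, 36 thick) of a fixed tumbling barrel, level with its flat top, 118 above the table. Hole 22 across, bevelled to 32 at the mouth. x: along the axle to its free end, 30 away; z up. To -x: boss at 50, pulley 62 to 80 (25 above the axle's top), post 96 to 114 (19 above), drum from 143 (62 above). Sizes in mm
Not all that is in view belongs to the job. What is shaped like the linchpin but pink or yellow is not meant.

How it is judged:
By the outcome, as a careful person would: the job done as asked, in the order asked, and still so for the second after the job is handed in, with the robot touching nothing.
It also fails if it takes over 51 s, if anything falls off the work surface, if the arm or the gripper's body presses on something with over 40 N, if the wrist force passes 120 N, or if a joint passes its speed limit or range.

## Robot

A 6-joint arm with a two-finger parallel gripper is mounted at the origin on the work surface. World frame = base frame: x ahead of the robot, y to its left, z up, the work surface at z = 0. Lengths are in mm, angles in rad, forces in N, time in s.
With the tool pointing down it reaches from about 275 to 750 mm from the base axis. Payload 10.2 kg.
Tool frame: the origin (TCP) lies at the very end of the fingers, on their centre line; the grasp point (between the pads) lies 19 mm behind it; z points along the fingers, y is the direction in which the jaws open and shut (so a half turn about z gives the same grasp; the last joint's range is limited). The gripper opens to 85 mm and grips with 20 to 120 N. Pads are 22 mm wide; open, the fingers measure 114 mm over their backs; the gripper's body (76 mm by 85 mm) begins 54 mm behind the grasp point. The pads swing forward as they close: fully open they stand 13 mm farther back than shut.
Start: joints at [0.922, 0.313, 1.498, -0, 1.331, -0.223], TCP at [216.864, 478.123, 231.294] pointing down, gripper open.
Joint ranges: [-2.94, 2.94], [-0.97, 2.17], [0.19, 2.56], [-1.23, 4.37], [0.02, 3.11], [-2.88, 2.88]. Speed limits (rad/s): [2.39, 2.39, 3.01, 3.14, 3.14, 3.14].

## Interface

Orientations are given as a unit quaternion [w, x, y, z].
In Python, from rig import readout, cams, finish_job gives the robot as it stands. The module is installed in compiled form; this text tells all that it offers.
- The arm moves only by the tool carry_out, never from a script. Its argument "steps" is one flat list of numbers, 7 for each row, row after row: the shift along the tool's x, y, z in cm, then the turn, a rotation vector about the tool's x, y, z in units of 5 degrees (1.0 is 5 degrees), then the opening, from -1 (shut) to 1 (fully open), so that 0 is half open. In form: [x, y, z, ax, ay, az, hand, x, y, z, ax, ay, az, hand, ...]. A call has 1 to 20 rows; each row shifts and turns the commanded pose from where the row before left it, along the tool's axes as they then stand; what a row does not reach is not made up. A row lasts 1/12 s, in which the tool goes at most 41.7 mm and 7.16 degrees, less where a joint would pass 70% of its speed; a pose out of reach is approached as far as the arm can. A call with a gripper value outside its range is refused whole. The fingers move at their own pace and stop on an object; "grip_force" is the grip in N (left out, the last holds). Time passes only in rows, so rows that do not move let the fingers close. It gives the time, the measured TCP pose, the force and the opening at its end, in the units of the state.
- readout.sense(): the state, without advancing time (a new reading comes with each control period).
- cams.capture(name): name is "scene" or "top"; returns the picture (480x640x3 uint8, red, green, blue); there is no depth.
- cams.calibration(name): a dict with "fx", "fy", "cx", "cy" (pixels), "R" (3x3) and "t" (3): a world point X has camera coordinates R X + t. Camera axes: x right, y down, z forward; pixel columns grow to the right and rows downward; lengths in mm; the calibration is good to about 2 mm. A picture is of the moment at which its call begins. calibration takes no time and is no camera call.
- finish_job(): hands the job in, once; it reports no verdict.
The state is a dict: "time_s": time; "joints": joint angles; "dq": joint speeds; "tau": joint torques, N m; "eef_pos": TCP position; "ee_rot": TCP orientation; "force": force on the tool from outside, world axes, zero at the start; "wrist_torque": the same for the moment, N m; "grip_width": opening from 0.0 (shut) to 1.0 (fully open).
Only numpy, scipy, OpenCV 4.12 (cv2) and the standard library are available. Lean on these libraries where they do the work, as an engineer would, in place of code of your own. Each camera call takes 0.05 s, during which the arm holds its last target.

## Working session

There is one attempt and no reset: what is moved stays moved. The work goes in short steps, Python scripts to look and compute and a tool call to move; the robot and the scene stay as the last step left them, time stands still between calls to the robot, and variables do not carry over. Pictures are saved under pics/ and viewed, and the job is handed in when it is done.

Besides the shell and the picture viewer there is one more tool, called after "Request:" in YAML: its name, and indented under it one key for each argument. carry_out: Moves the arm, as the interface text tells. Its arguments: {"type":"object","properties":{"steps":{"type":"array","items":{"type":"number"}},"grip_force":{"type":"number"}},"required":["steps"]}

```bash
mkdir -p pics; python3 - <<'E'
from rig import readout,cams
import cv2
s=readout.sense()
print({k:s[k] for k in('time_s','eef_pos','ee_rot','force','grip_width')})
for n in('scene','top'):
    cv2.imwrite(f'pics/{n}0.png',cams.capture(n)[:,:,::-1]); print(n,cams.calibration(n))
E
```

```text
{'time_s': 0.0, 'eef_pos': array([216.70281349, 477.90330827, 230.71688448]), 'ee_rot': array([-2.83229276e-04,  2.11301302e-01,  9.77420744e-01, -6.06577719e-04]), 'force': array([-0.35141268, -0.91547837, -0.47770947]), 'grip_width': 0.9985216643520008}
scene {'fx': 624.1455176102112, 'fy': 624.1455176102112, 'cx': 328.24555147946535, 'cy': 247.4958996977762, 'R': array([[ 0.09352469,  0.99546611,  0.0173308 ],
       [ 0.81312528, -0.06632564, -0.57829767],
       [-0.57452625,  0.06817722, -0.81564174]]), 't': array([  31.83392183, -391.11070323, 1467.1602176 ])}
top {'fx': 614.4957513360533, 'fy': 614.4957513360533, 'cx': 317.09183903401475, 'cy': 237.3368079904251, 'R': array([[-0.0183275 , -0.99966269,  0.01840139],
       [-0.99010398,  0.01558499, -0.13946762],
       [ 0.13913379, -0.02077539, -0.99005564]]), 't': array([-78.39869084, 596.62928703, 970.00668027])}
```

```bash
ls pics
```

```text
scene0.png
top0.png
```

View pics/scene0.png

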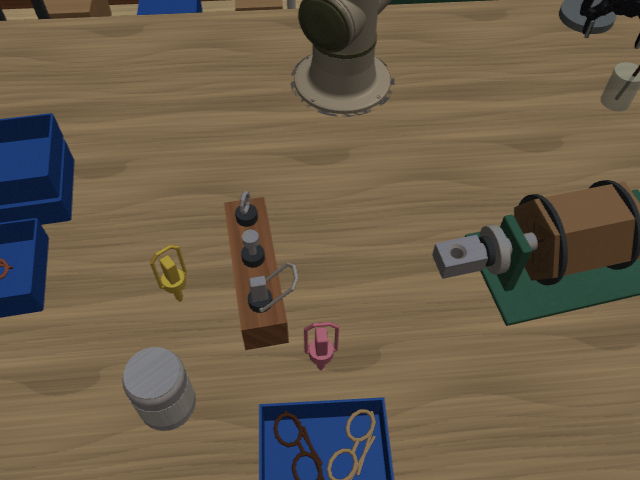

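View pics/top0.png

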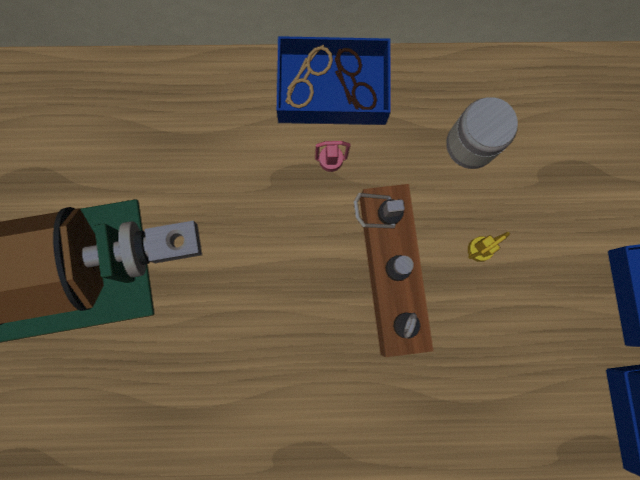

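The scene picture shows the rack at (258,275). These could be taken for the linchpin:
- grey tab pin with wire ring at (260,290)
- knob pin at (253,250)
- eye pin at (246,212)
- pink lookalike at (321,345)
- yellow lookalike at (170,272)

I choose the grey one at (260,290), which is at (392,208) in the top view. The axle hole is at (459,253) in the scene view and (177,241) in the top view. Next I check the choice in a close crop.

```bash
python3 - <<'E'
import cv2,numpy as np
s=cv2.imread('pics/scene0.png');t=cv2.imread('pics/top0.png')
def c(i,x,y,w,h,k): return cv2.resize(i[y:y+h,x:x+w],None,fx=k,fy=k,interpolation=cv2.INTER_CUBIC)
a=c(s,220,240,100,75,4);b=c(t,340,180,100,75,4);d=c(s,420,220,100,75,4);e=c(t,110,205,100,75,4)
cv2.imwrite('pics/crop0.png',np.vstack([np.hstack([a,b]),np.hstack([d,e])]))
E
```

```text
(no output)
```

View pics/crop0.png

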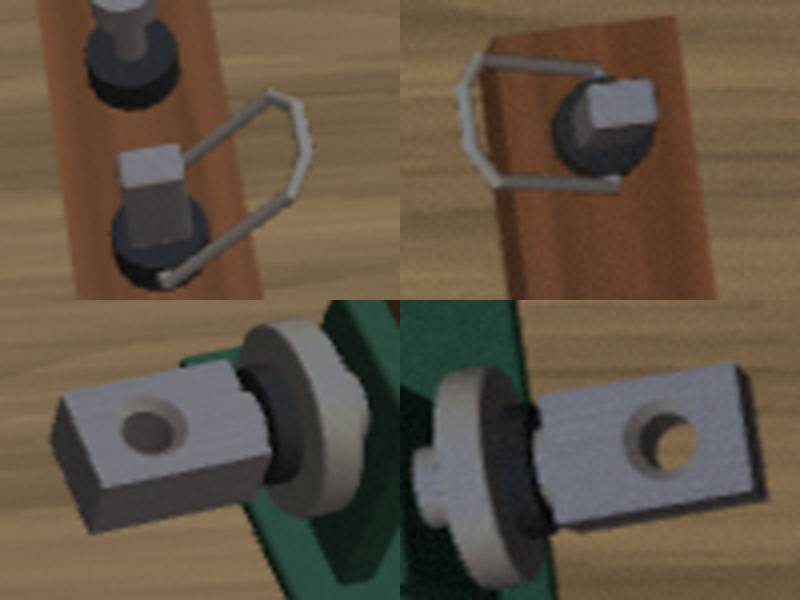

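The crop confirms the choice: grey tab, black collar and wire ring, with the ring leaning to the left in the top view (+y world). The hole and its bevel are clear in both views. Now to measure.

```bash
cat > h.py <<'E'
import numpy as np
from rig import cams
C={n:cams.calibration(n) for n in('scene','top')}
def ray(n,p):
    c=C[n];R=np.array(c['R']);t=np.array(c['t'])
    d=R.T@np.array([(p[0]-c['cx'])/c['fx'],(p[1]-c['cy'])/c['fy'],1]);return -R.T@t,d/np.linalg.norm(d)
def plane(n,p,z):
    o,d=ray(n,p);return o+d*(z-o[2])/d[2]
def tri(ps,pt):
    A=[];b=[]
    for n,p in(('scene',ps),('top',pt)):
        o,d=ray(n,p);M=np.eye(3)-np.outer(d,d);A.append(M);b.append(M@o)
    return np.linalg.lstsq(np.vstack(A),np.hstack(b),rcond=None)[0]
def proj(n,X):
    c=C[n];q=c['R']@np.array(X)+c['t'];return np.array([c['fx']*q[0]/q[2]+c['cx'],c['fy']*q[1]/q[2]+c['cy']])
E
python3 - <<'E'
from h import *
np.set_printoptions(precision=1,suppress=True)
f=lambda x,y,ox,oy:np.array([(x+.5)/4-.5+ox,(y+.5)/4-.5+oy])
S=lambda x,y:f(x,y,220,240);T=lambda x,y:f(x-400,y,340,180)
S2=lambda x,y:f(x,y-300,420,220);T2=lambda x,y:f(x-400,y-300,110,205)
def show(l,a,b,z): print(l,tri(a,b),plane('scene',a,z),plane('top',b,z))
show('tab',S(151,165),T(621,101),140)
for a,b in zip([(118,153),(180,145),(186,176),(121,186)],[(657,118),(590,125),(585,85),(653,78)]): show('tabc',S(*a),T(*b),140)
show('bar',S(304,128),T(465,115),146)
show('hole',S2(155,430),T2(660,439),118)
for a,b in zip([(62,697),(228,661),(270,755),(100,785)],[(755,490),(553,523),(540,395),(740,365)]): show('axc',S2(*a),T2(*b),118)
E
```

```text
tab [ 628.7 -204.6  140.8] [ 628.2 -205.   140. ] [ 628.9 -204.3  140. ]
tabc [ 622.1 -217.6  140.8] [ 621.5 -217.7  140. ] [ 622.2 -217.6  140. ]
tabc [ 619.9 -192.8  140. ] [ 619.8 -193.4  140. ] [ 619.9 -192.3  140. ]
tabc [ 635.  -191.2  140.9] [ 634.4 -191.5  140. ] [ 635.2 -190.9  140. ]
tabc [ 637.4 -216.7  140.7] [ 636.9 -216.9  140. ] [ 637.5 -216.7  140. ]
bar [ 622.5 -144.5  150.3] [ 619.8 -144.3  146. ] [ 623.3 -144.9  146. ]
hole [584.9 129.4 117.9] [585.  129.6 118. ] [584.9 129.1 118. ]
axc [ 590.5  127.6 -101.6] [706.7  66.3 118. ] [564.8  93.1 118. ]
axc [ 576.1  218.1 -103.7] [696.4 134.6 118. ] [553.5 168.9 118. ]
axc [634.8 222.3 -92. ] [738.3 141.2 118. ] [602.5 174.8 118. ]
axc [647.  132.2 -85.2] [745.3  73.5 118. ] [612.9  99.2 118. ]
```

```bash
cat >> h.py <<'E'
from rig import readout
from scipy.spatial.transform import Rotation as Ro
def go(pos,yawy):
    """shift in tool axes (cm) and turn (5deg units) to TCP pos with tool y at angle yawy deg, pointing down"""
    s=readout.sense();q=s['ee_rot'];R=Ro.from_quat([q[1],q[2],q[3],q[0]])
    a=np.deg2rad(yawy);y=np.array([np.cos(a),np.sin(a),0]);z=np.array([0,0,-1.]);M=np.column_stack([np.cross(y,z),y,z])
    print('t',s['time_s'],'pos',s['eef_pos'],'tool y',np.rad2deg(np.arctan2(*R.as_matrix()[[1,0],1])),'F',s['force'],'w',s['grip_width'])
    print('shift cm',R.inv().apply(np.array(pos)-s['eef_pos'])/10,'turn',np.rad2deg((R.inv()*Ro.from_matrix(M)).as_rotvec())/5)
E
python3 - <<'E'
from h import *
np.set_printoptions(precision=2,suppress=True)
f=lambda x,y,ox,oy:np.array([(x+.5)/4-.5+ox,(y+.5)/4-.5+oy])
for a in [(62,397),(100,485),(228,361),(270,455)]: print(plane('scene',f(a[0],a[1]-300,420,220),118))
go([628.5,-204.6,190],5.5)
E
```

```text
[565.07  93.96 118.  ]
[610.36 101.02 118.  ]
[552.17 168.47 118.  ]
[601.41 174.72 118.  ]
t 0.1 pos [216.71 477.94 230.78] tool y 65.60080331656216 F [-0.74  0.63 -0.78] w 1.003109308614487
shift cm [-65.7  -45.14   4.11] turn [-0.01  0.   12.02]
```

Request:
carry_out:
  steps: [-3.2,-2.2,0,0,0,0,1,-3.2,-2.2,0,0,0,0,1,-3.2,-2.2,0,0,0,0,1,-3.2,-2.2,0,0,0,0,1,-3.2,-2.2,0,0,0,0,1,-3.2,-2.2,0,0,0,0,1,-3.2,-2.2,0,0,0,0,1,-3.2,-2.2,0,0,0,0,1,-3.2,-2.2,0,0,0,0,1,-3.2,-2.2,0,0,0,0,1,-3.2,-2.2,0,0,0,0,1,-3.2,-2.2,0,0,0,0,1,-3.2,-2.2,0,0,0,0,1,-3.2,-2.2,0,0,0,0,1,-3.2,-2.2,0,0,0,0,1,-3.2,-2.2,0,0,0,0,1,-3.2,-2.2,0,0,0,0,1,-3.2,-2.2,0,0,0,0,1,-3.2,-2.2,0,0,0,0,1,-3.2,-2.2,0,0,0,0,1]
  grip_force: 60

```text
time_s: 1.77
eef_pos: [618.5, -188.7, 230.8]
ee_rot: [-0.0, 0.211, 0.977, 0.0]
force: [0.7, -0.5, 0.8]
grip_width: 0.998
```

Request:
carry_out:
  steps: [0,0,0,0,0,1.2,0.3,0,0,0,0,0,1.2,0.3,0,0,0,0,0,1.2,0.3,0,0,0,0,0,1.2,0.3,0,0,0,0,0,1.2,0.3,0,0,0,0,0,1.2,0.3,0,0,0,0,0,1.2,0.3,0,0,0,0,0,1.2,0.3,0,0,0,0,0,1.2,0.3,0,0,0,0,0,1.2,0.3,0,0,0,0,0,0,0.3]

```text
time_s: 2.68
eef_pos: [617.9, -186.9, 230.8]
ee_rot: [-0.0, 0.673, 0.74, -0.0]
force: [0.6, -1.4, -0.0]
grip_width: 0.65
```

```bash
python3 - <<'E'
from h import *
np.set_printoptions(precision=2,suppress=True)
go([628.5,-204.6,160],5.5)
E
```

```text
t 2.6833 pos [ 617.86 -186.88  230.83] tool y 5.394440247383252 F [ 0.63 -1.37 -0.04] w 0.6496143153755201
shift cm [-1.87  0.9   7.08] turn [-0.01 -0.01 -0.02]
```

Request:
carry_out:
  steps: [-0.93,0.45,0,0,0,0,0.3,-0.94,0.45,0,0,0,0,0.3,0,0,2,0,0,0,0.3,0,0,2,0,0,0,0.3,0,0,2,0,0,0,0.3,0,0,1,0,0,0,0.3,0,0,0,0,0,0,0.3,0,0,0,0,0,0,0.3]

```text
time_s: 3.35
eef_pos: [628.9, -204.7, 161.6]
ee_rot: [-0.0, 0.671, 0.741, -0.0]
force: [0.1, 0.1, 0.9]
grip_width: 0.65
```

```bash
python3 - <<'E'
from h import *
import cv2
np.set_printoptions(precision=2,suppress=True)
go([628.5,-204.6,106],5.5)
a=cams.capture('scene')[180:330,180:360];b=cams.capture('top')[130:280,310:490]
cv2.imwrite('pics/p1.png',cv2.resize(np.vstack([a,b])[:,:,::-1],None,fx=2,fy=2))
E
```

```text
t 3.35 pos [ 628.88 -204.71  161.64] tool y 5.685760344679006 F [0.09 0.14 0.87] w 0.6496285424425984
shift cm [ 0.01 -0.04  5.56] turn [-0.   -0.    0.04]
```

View pics/p1.png

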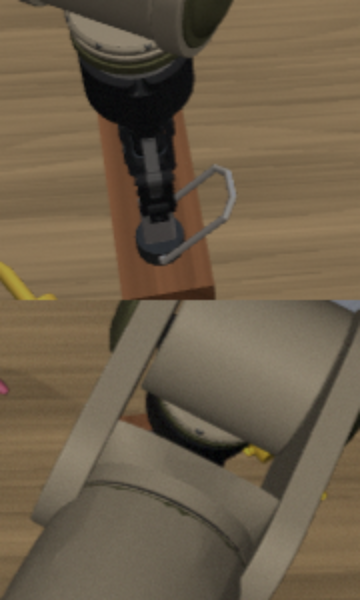

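The scene view shows the hand above the tab and in line with it, with the ring clear to the right. The arm hides the pin in the top view. I go down and close.

Request:
carry_out:
  steps: [0,0,1.4,0,0,0,0.3,0,0,1.4,0,0,0,0.3,0,0,1.4,0,0,0,0.3,0,0,1.35,0,0,0,0.3,0,0,0,0,0,0,0.3,0,0,0,0,0,0,-1,0,0,0,0,0,0,-1,0,0,0,0,0,0,-1,0,0,0,0,0,0,-1,0,0,0,0,0,0,-1,0,0,0,0,0,0,-1,0,0,0,0,0,0,-1,0,0,0,0,0,0,-1]
  grip_force: 70

```text
time_s: 4.53
eef_pos: [629.3, -205.0, 107.4]
ee_rot: [0.001, 0.672, 0.741, 0.0]
force: [-1.2, 0.3, 5.9]
grip_width: 0.197
```

```bash
python3 - <<'E'
from h import *
import cv2
np.set_printoptions(precision=2,suppress=True)
go([628.5,-204.6,106],5.5)
a=cams.capture('scene')[180:330,180:360]
cv2.imwrite('pics/p2.png',cv2.resize(a[:,:,::-1],None,fx=4,fy=4))
E
```

```text
t 4.5333 pos [ 629.3  -204.99  107.43] tool y 5.607713345098137 F [-1.24  0.29  5.92] w 0.19708981640841308
shift cm [ 0.05 -0.08  0.14] turn [0.02 0.02 0.02]
```

View pics/p2.png

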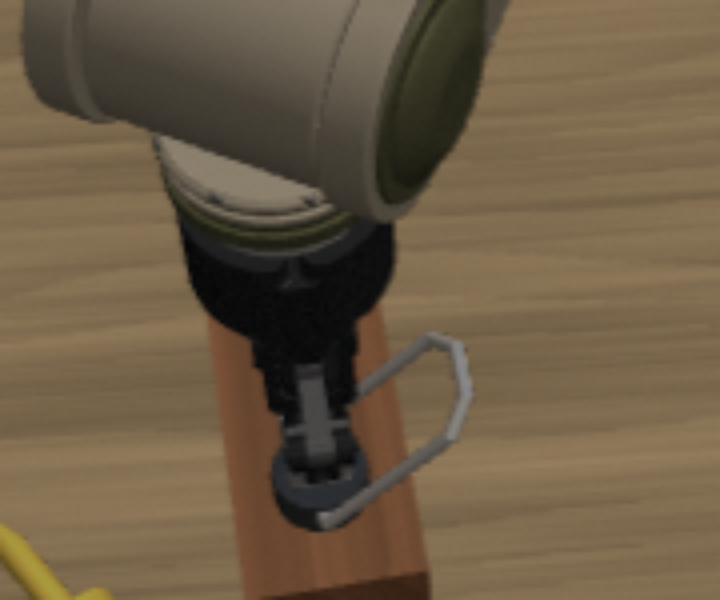

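The fingers hold the tab at a width of about 17 mm, and the ring is free. I lift.

Request:
carry_out:
  steps: [0,0,-0.8,0,0,0,-1,0,0,-1.2,0,0,0,-1,0,0,-1.5,0,0,0,-1,0,0,-2,0,0,0,-1,0,0,-2,0,0,0,-1,0,0,-2,0,0,0,-1,0,0,-2,0,0,0,-1,0,0,-1.5,0,0,0,-1,0,0,-0.5,0,0,0,-1,0,0,0,0,0,0,-1]

```text
time_s: 5.42
eef_pos: [629.0, -204.8, 242.5]
ee_rot: [0.001, 0.672, 0.741, 0.0]
force: [-0.0, 0.2, -1.9]
grip_width: 0.198
```

```bash
python3 - <<'E'
from h import *
import cv2
np.set_printoptions(precision=2,suppress=True)
go([584.9,129.0,240],8.5)
a=cams.capture('scene');b=cams.capture('top')
cv2.imwrite('pics/p3.png',np.vstack([a[120:320,180:480],b[120:320,250:550]])[:,:,::-1].repeat(1,0))
E
```

```text
t 5.4167 pos [ 629.05 -204.8   242.53] tool y 5.607087282431696 F [-0.01  0.25 -1.91] w 0.1976353916782585
shift cm [33.65 -1.13  0.2 ] turn [ 0.03  0.02 -0.58]
```

View pics/p3.png

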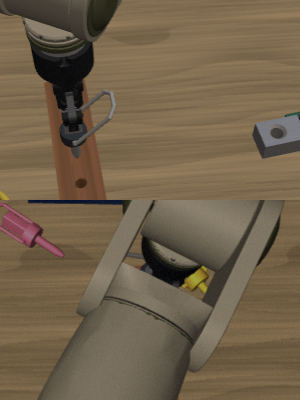

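The pin is lifted and hangs upright, with the ring leaning to +y, and the rack hole is empty. I carry it over to the axle.

Request:
carry_out:
  steps: [0.7,0,0,0,0,0,-1,1.5,0,0,0,0,0,-1,2.2,0,0,0,0,0,-1,2.5,-0.1,0,0,0,0,-1,2.5,-0.1,0,0,0,0,-1,2.5,-0.1,0,0,0,0,-1,2.5,-0.1,0,0,0,0,-1,2.5,-0.1,0,0,0,0,-1,2.5,-0.1,0,0,0,0,-1,2.5,-0.1,0,0,0,0,-1,2.5,-0.1,0,0,0,0,-1,2.5,-0.1,0,0,0,0,-1,2.2,-0.1,0,0,0,0,-1,2.0,-0.1,0,0,0,0,-1,1.5,-0.1,0,0,0,0,-1,1.0,0,0,0,0,-0.48,-1,0.5,0,0,0,0,0,-1,0,0,0,0,0,0,-1,0,0,0,0,0,0,-1]

```text
time_s: 7.1
eef_pos: [583.2, 133.2, 240.6]
ee_rot: [0.0, 0.656, 0.755, -0.0]
force: [-0.5, -0.0, -2.3]
grip_width: 0.199
```

```bash
python3 - <<'E'
from h import *
import cv2
np.set_printoptions(precision=2,suppress=True)
go([584.9,129.0,225],8)
a=cams.capture('scene');b=cams.capture('top')
cv2.imwrite('pics/p4.png',cv2.resize(np.vstack([a[130:280,400:600],b[160:310,80:280]])[:,:,::-1],None,fx=2,fy=2,interpolation=2))
cv2.imwrite('pics/p4s.png',a[:,:,::-1]);cv2.imwrite('pics/p4t.png',b[:,:,::-1])
E
```

```text
t 7.1 pos [583.23 133.24 240.64] tool y 7.994172026400027 F [-0.51 -0.02 -2.3 ] w 0.19930011024642036
shift cm [-0.44  0.11  1.56] turn [-0.  0. -0.]
```

View pics/p4.png

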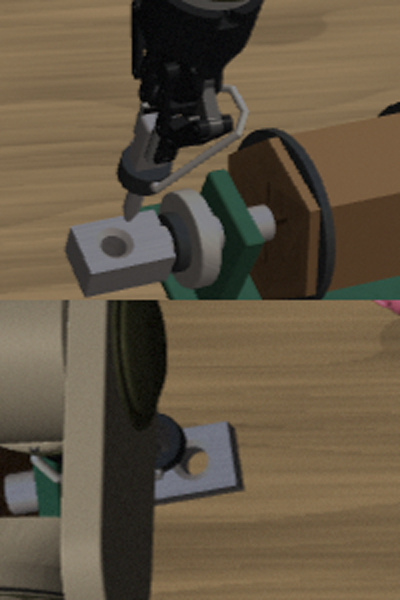

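```bash
python3 - <<'E'
from h import *
import cv2
np.set_printoptions(precision=1,suppress=True)
for z in (149,163,205,225): print(z,proj('scene',[583.2,133.4,z]),proj('top',[583.2,133.4,z]))
a=cv2.imread('pics/p4s.png')[185:260,430:530];b=cv2.imread('pics/p4t.png')[200:275,130:230]
cv2.imwrite('pics/p4c.png',cv2.resize(np.hstack([a,b]),None,fx=4,fy=4,interpolation=2))
E
```

```text
149 [464.  240.2] [167.2 237.7]
163 [465.7 235.1] [165.1 236.3]
205 [471.  219.1] [158.2 232. ]
225 [473.6 211.1] [154.6 229.8]
```

View pics/p4c.png

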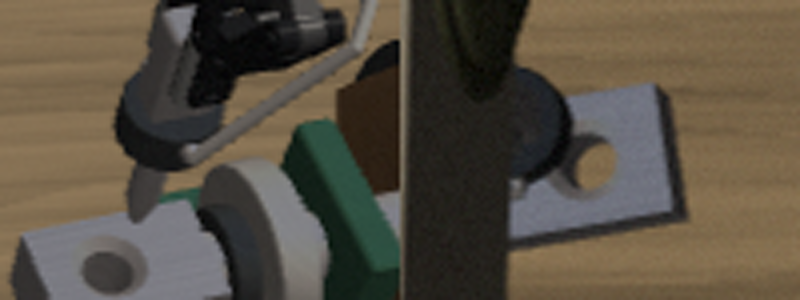

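The tip is at scene (465,240), against a prediction of (464,240), so the pin is upright under the TCP. I line it up and lower it part way.

Request:
carry_out:
  steps: [-0.22,0.06,0,0,0,0,-1,-0.22,0.05,0,0,0,0,-1,0,0,0,0,0,0,-1,0,0,0.8,0,0,0,-1,0,0,0.8,0,0,0,-1,0,0,0.8,0,0,0,-1,0,0,0.7,0,0,0,-1,0,0,0.7,0,0,0,-1,0,0,0.7,0,0,0,-1,0,0,0.5,0,0,0,-1,0,0,0,0,0,0,-1,0,0,0,0,0,0,-1]

```text
time_s: 8.2
eef_pos: [585.0, 129.3, 190.7]
ee_rot: [-0.0, 0.656, 0.755, -0.0]
force: [0.1, -0.2, -1.6]
grip_width: 0.199
```

```bash
python3 - <<'E'
from h import *
import cv2
np.set_printoptions(precision=2,suppress=True)
go([584.9,129.0,153.4],8)
a=cams.capture('scene');b=cams.capture('top')
cv2.imwrite('pics/p5.png',cv2.resize(np.hstack([a[185:285,430:530],b[190:290,130:230]])[:,:,::-1],None,fx=4,fy=4,interpolation=2))
E
```

```text
t 8.2 pos [585.03 129.3  190.69] tool y 8.002337590330443 F [ 0.08 -0.18 -1.61] w 0.1989749848553378
shift cm [-0.03 -0.02  3.73] turn [-0. -0.  0.]
```

View pics/p5.png

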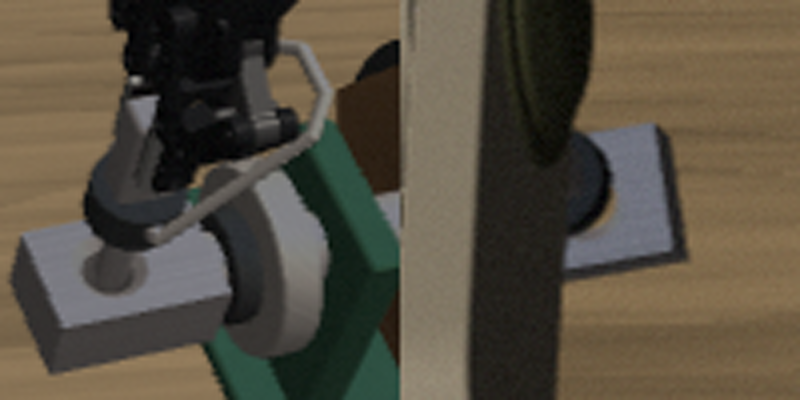

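The shank is in the hole, near its centre, and there is no side force. I go on down.

Request:
carry_out:
  steps: [0,0,0.6,0,0,0,-1,0,0,0.6,0,0,0,-1,0,0,0.6,0,0,0,-1,0,0,0.6,0,0,0,-1,0,0,0.5,0,0,0,-1,0,0,0.3,0,0,0,-1,0,0,0.2,0,0,0,-1,0,0,0.1,0,0,0,-1,0,0,0,0,0,0,-1,0,0,0,0,0,0,-1]

```text
time_s: 9.13
eef_pos: [585.1, 129.3, 156.0]
ee_rot: [0.0, 0.656, 0.755, 0.0]
force: [0.2, 0.2, -3.1]
grip_width: 0.199
```

```bash
python3 - <<'E'
from h import *
import cv2
np.set_printoptions(precision=2,suppress=True)
go([584.9,129.0,153.4],8)
a=cams.capture('scene');b=cams.capture('top')
cv2.imwrite('pics/p6.png',cv2.resize(np.hstack([a[185:285,430:530],b[190:290,130:230]])[:,:,::-1],None,fx=4,fy=4,interpolation=2))
E
```

```text
t 9.1333 pos [585.14 129.3  156.03] tool y 8.003079938183335 F [ 0.19  0.19 -3.14] w 0.19910635348247605
shift cm [-0.03 -0.03  0.26] turn [0.01 0.   0.  ]
```

View pics/p6.png

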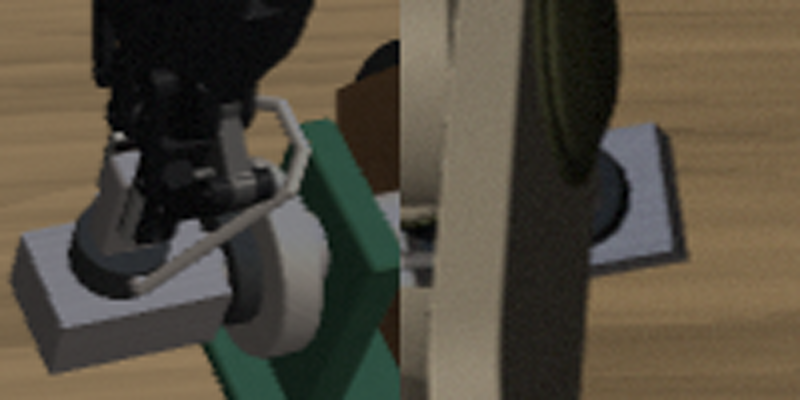

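Almost seated. I go down in 1 mm steps until the force shows contact.

Request:
carry_out:
  steps: [0,0,0.1,0,0,0,-1,0,0,0.1,0,0,0,-1,0,0,0.1,0,0,0,-1,0,0,0,0,0,0,-1,0,0,0,0,0,0,-1]

```text
time_s: 9.65
eef_pos: [585.1, 129.3, 153.4]
ee_rot: [0.0, 0.656, 0.755, 0.0]
force: [-3.1, -0.6, 4.2]
grip_width: 0.2
```

Contact: the vertical force went from -3 N to +4 N with TCP z at 153.4, the height expected for a seated collar. I let go and retreat upwards.

Request:
carry_out:
  steps: [0,0,0,0,0,0,-0.3,0,0,0,0,0,0,-0.1,0,0,0,0,0,0,0,0,0,0,0,0,0,0,0,0,0,0,0,0,0,0,0,-1,0,0,0,0,0,0,-2,0,0,0,0,0,0,-3,0,0,0,0,0,0,-3,0,0,0,0,0,0,-1,0,0,0,0,0,0,0,0,0,0,0]

```text
time_s: 10.57
eef_pos: [585.9, 129.4, 256.3]
ee_rot: [0.002, 0.656, 0.755, 0.002]
force: [-0.1, -0.4, -0.5]
grip_width: 0.502
```

```bash
python3 - <<'E'
from h import *
import cv2
np.set_printoptions(precision=2,suppress=True)
go([584.9,129.0,250],8)
a=cams.capture('scene');b=cams.capture('top')
cv2.imwrite('pics/p7.png',cv2.resize(np.hstack([a[170:270,430:530],b[190:290,100:200]])[:,:,::-1],None,fx=4,fy=4,interpolation=2))
E
```

```text
t 10.5667 pos [585.94 129.36 256.29] tool y 8.010051119880021 F [-0.14 -0.38 -0.47] w 0.501509416358151
shift cm [-0.02 -0.11  0.63] turn [0.07 0.01 0.  ]
```

View pics/p7.png

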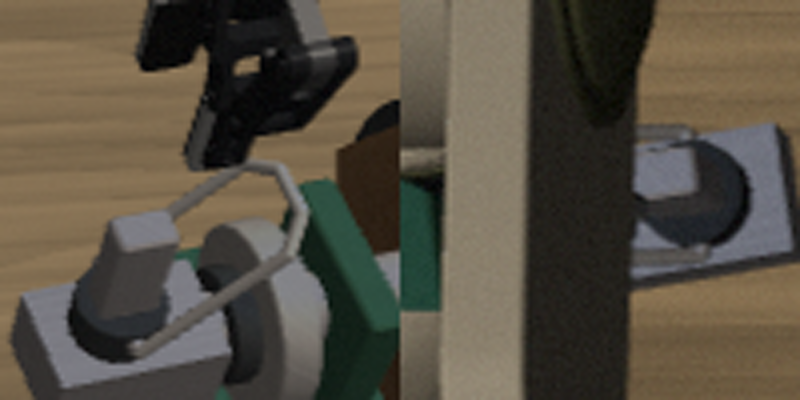

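The pin is seated and upright, and the ring leans back: the bar is near scene (502,217) and the tab top near (466,228). Next I check these positions, close the fingers and go behind the bar.

```bash
python3 - <<'E'
from h import *
np.set_printoptions(precision=1,suppress=True)
print(proj('scene',[576.7,188.7,192]),proj('scene',[585,129.3,186]),plane('scene',(502,217),192),plane('scene',(466,227.7),186))
E
```

```text
[502.5 218.7] [466.2 227.6] [573.2 188.8 192. ] [585.3 128.8 186. ]
```

Request:
carry_out:
  steps: [0.8,0,0,0,0,0,-1,1.5,0,0,0,0,0,-1,2,0,0,0,0,0,-1,2,0,0,0,0,0,-1,1.5,0,0,0,0,0,-1,1,0,0,0,0,0,-1,0,0,0,0,0,0,-1,0,0,0,0,0,0,-1,0,0,0,0,0,0,-1]

```text
time_s: 11.42
eef_pos: [572.8, 215.8, 252.4]
ee_rot: [-0.0, 0.656, 0.755, -0.0]
force: [1.0, -0.1, -0.0]
grip_width: 0.001
```

```bash
python3 - <<'E'
from h import *
import cv2
np.set_printoptions(precision=2,suppress=True)
go([572.8,216.4,182],8)
a=cams.capture('scene')
cv2.imwrite('pics/p8.png',cv2.resize(a[130:280,410:610][:,:,::-1],None,fx=4,fy=4,interpolation=2))
E
```

```text
t 11.4167 pos [572.83 215.81 252.36] tool y 7.97231028548287 F [ 1.04 -0.06 -0.02] w 0.0009061419134237986
shift cm [0.06 0.01 7.04] turn [-0.01  0.   -0.01]
```

View pics/p8.png

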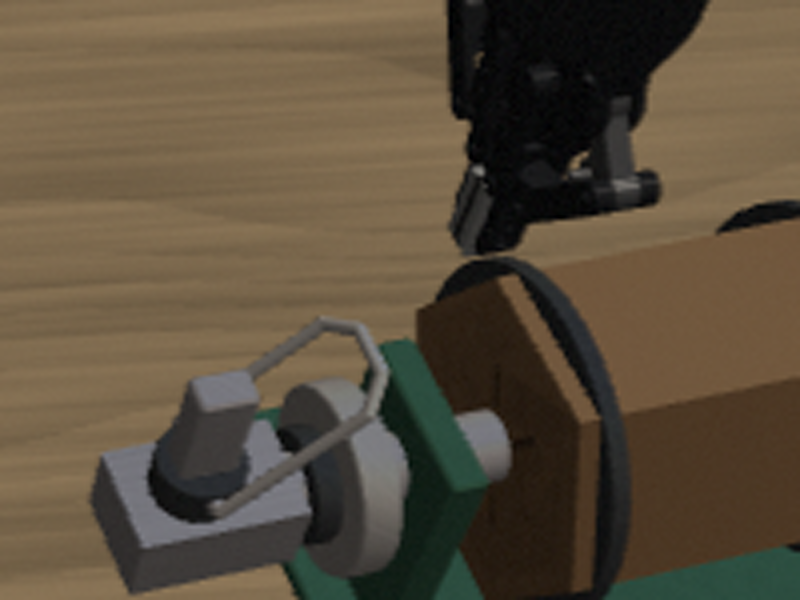

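```bash
python3 - <<'E'
from h import *
np.set_printoptions(precision=1,suppress=True)
P=np.array([572.8,215.8,252.4])
f=lambda X:(proj('scene',X)-[410,130])*4
print('tcp',f(P),'dx',f(P+[10,0,0])-f(P),'dy',f(P+[0,10,0])-f(P),'dz',f(P+[0,0,10])-f(P))
J=np.column_stack([f(P+[0,10,0])-f(P),f(P+[0,0,10])-f(P)])
for dx in(-40,-20,0,20,40): print(dx,10*np.linalg.solve(J,np.array([645,185])-f(P+[dx,0,0])))
E
```

```text
tcp [476.1 244.2] dx [ 7.4 20.2] dy [25.6 -1.6] dz [  7.4 -17.3]
-40 [ 82.4 -18.6]
-20 [70.1  4.9]
0 [57.5 28.9]
20 [44.5 53.5]
40 [31.3 78.7]
```

The link on the right must sit at least 50 mm above the tip, so it clears the drum. I go down behind the bar.

Request:
carry_out:
  steps: [0,0,1,0,0,0,-1,0,0,1.5,0,0,0,-1,0,0,1.5,0,0,0,-1,0,0,1.5,0,0,0,-1,0,0,1,0,0,0,-1,0,0,0.5,0,0,0,-1,0,0,0,0,0,0,-1]

```text
time_s: 12.05
eef_pos: [572.4, 216.1, 181.6]
ee_rot: [-0.001, 0.656, 0.755, -0.001]
force: [1.1, -0.0, -0.2]
grip_width: -0.0
```

```bash
python3 - <<'E'
from h import *
import cv2
np.set_printoptions(precision=2,suppress=True)
go([576.9,186.7,190],8)
a=cams.capture('scene')
cv2.imwrite('pics/p9.png',cv2.resize(a[130:280,410:610][:,:,::-1],None,fx=4,fy=4,interpolation=2))
E
```

```text
t 12.05 pos [572.44 216.06 181.58] tool y 7.978519608555106 F [ 1.08 -0.01 -0.2 ] w -0.0001905877972102035
shift cm [-2.97  0.03 -0.84] turn [-0.02  0.   -0.  ]
```

View pics/p9.png

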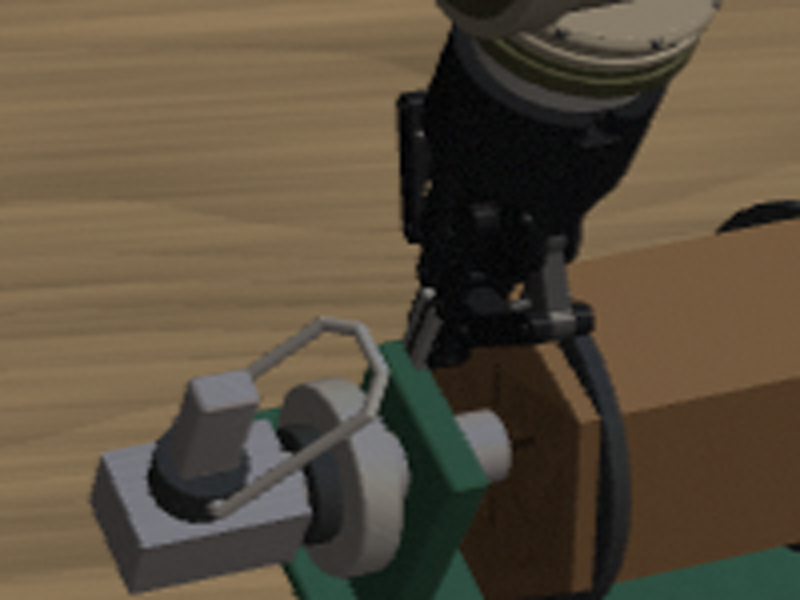

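The fingertips stand behind the bar and touch nothing. I start the swing, rising with the arc.

Request:
carry_out:
  steps: [-0.7,0,0,0,0,0,-1,-0.7,0,0,0,0,0,-1,-0.7,0,-0.4,0,0,0,-1,-0.7,0,-0.4,0,0,0,-1,-0.7,0,-0.3,0,0,0,-1,-0.7,0,-0.3,0,0,0,-1,-0.7,0,-0.25,0,0,0,-1,-0.7,0,-0.25,0,0,0,-1,0,0,0,0,0,0,-1]

```text
time_s: 12.85
eef_pos: [581.0, 159.6, 202.4]
ee_rot: [0.0, 0.656, 0.754, 0.0]
force: [-0.3, -0.8, 1.0]
grip_width: 0.002
```

```bash
python3 - <<'E'
from h import *
import cv2
np.set_printoptions(precision=2,suppress=True)
go([585+.139*25,129.3-.99*25,200],8)
a=cams.capture('scene')
cv2.imwrite('pics/p10.png',cv2.resize(a[130:280,410:610][:,:,::-1],None,fx=4,fy=4,interpolation=2))
E
```

```text
t 12.85 pos [580.99 159.6  202.37] tool y 7.934702506901267 F [-0.32 -0.83  1.  ] w 0.0018114835104065992
shift cm [-5.56 -0.02  0.24] turn [ 0.01  0.   -0.01]
```

View pics/p10.png

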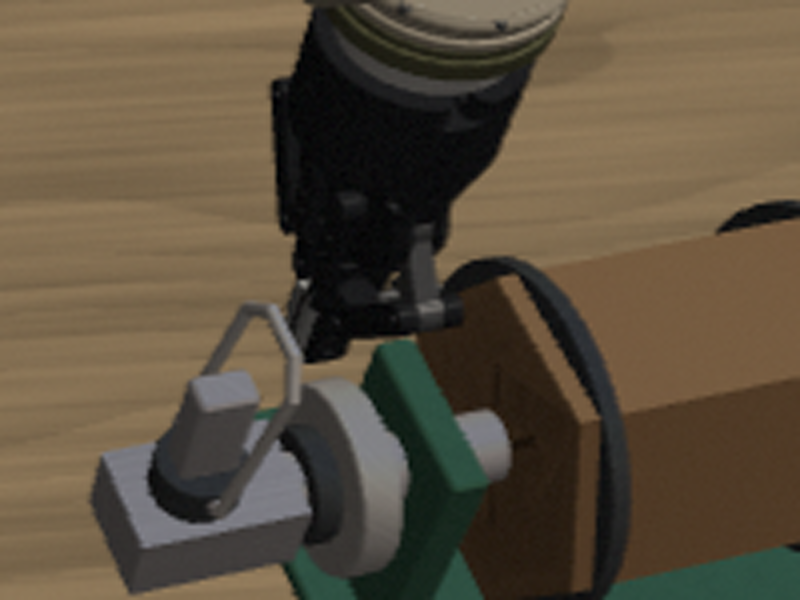

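The ring follows the fingertips and is nearly upright; the pin hasn't moved. I push on past the top.

Request:
carry_out:
  steps: [-0.7,0,0,0,0,0,-1,-0.7,0,0,0,0,0,-1,-0.7,0,0,0,0,0,-1,-0.7,0,0.1,0,0,0,-1,-0.7,0,0.1,0,0,0,-1,-0.7,0,0.1,0,0,0,-1,-0.7,0,0,0,0,0,-1,-0.7,0,0,0,0,0,-1,0,0,0,0,0,0,-1,0,0,0,0,0,0,-1,0,0,0,0,0,0,-1,0,0,0,0,0,0,-1]

```text
time_s: 13.9
eef_pos: [588.3, 105.9, 198.8]
ee_rot: [0.0, 0.656, 0.755, 0.0]
force: [0.4, -0.1, 0.7]
grip_width: 0.001
```

```bash
python3 - <<'E'
from h import *
import cv2
np.set_printoptions(precision=2,suppress=True)
go([585+.139*25,129.3-.99*25,200],8)
a=cams.capture('scene')
cv2.imwrite('pics/p11.png',cv2.resize(a[130:280,410:610][:,:,::-1],None,fx=4,fy=4,interpolation=2))
E
```

```text
t 13.9 pos [588.32 105.86 198.84] tool y 8.02719669637641 F [ 0.41 -0.09  0.68] w 0.001045228211754945
shift cm [-0.13 -0.   -0.12] turn [ 0.   -0.    0.01]
```

View pics/p11.png

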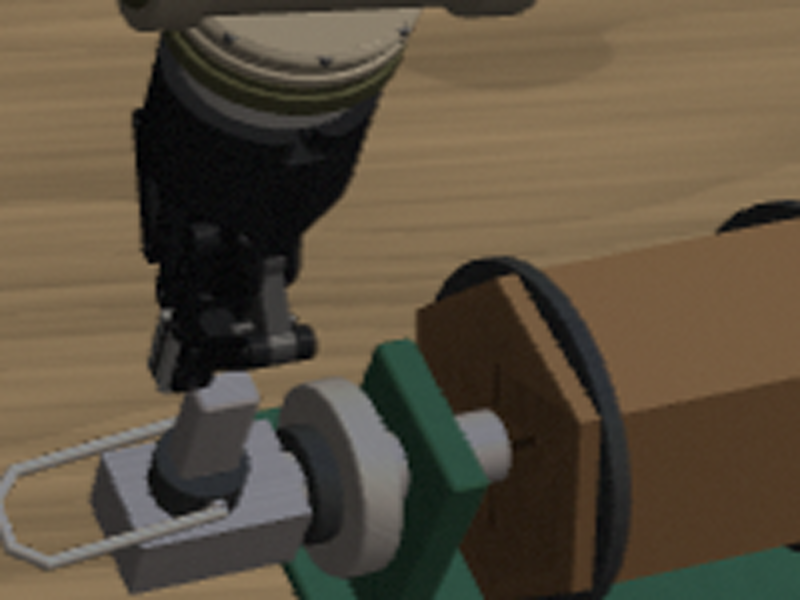

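The ring has dropped over the free end: the bar is near crop (5,505) and the pin is still upright. I lift the arm clear, well away to one side.

Request:
carry_out:
  steps: [0,0,-1,0,0,0,-1,0,0,-2,0,0,0,-1,0,0,-3,0,0,0,-1,0,0,-3,0,0,0,-1,0,-3,-1,0,0,0,-1,0,-3,0,0,0,0,-1,0,-3,0,0,0,0,-1,0,-3,0,0,0,0,-1,0,-3,0,0,0,0,-1,0,-3,0,0,0,0,-1,0,-2,0,0,0,0,-1,0,-1,0,0,0,0,-1,0,0,0,0,0,0,-1,0,0,0,0,0,0,-1]

```text
time_s: 15.12
eef_pos: [381.0, 76.3, 299.4]
ee_rot: [0.001, 0.656, 0.755, 0.0]
force: [1.2, 1.0, -0.1]
grip_width: -0.001
```

```bash
python3 - <<'E'
from h import *
import cv2
np.set_printoptions(precision=2,suppress=True)
go([585,129,300],8)
a=cams.capture('scene');b=cams.capture('top')
print('expected bar',proj('scene',[585+.139*80.4,129.3-.99*80.4,104.5]),proj('top',[585+.139*80.4,129.3-.99*80.4,104.5]),'tab',proj('top',[585,129.3,186]))
cv2.imwrite('pics/p12.png',cv2.resize(np.hstack([a[190:290,390:490],b[190:290,120:220]])[:,:,::-1],None,fx=4,fy=4,interpolation=2))
E
```

```text
t 15.1167 pos [381.05  76.31 299.42] tool y 7.996973243010499 F [ 1.24  0.97 -0.14] w -0.0007561338068914516
shift cm [ 2.38 20.93 -0.03] turn [ 0.02  0.   -0.  ]
expected bar [411.37 265.41] [228.27 232.51] tab [164.31 232.71]
```

View pics/p12.png

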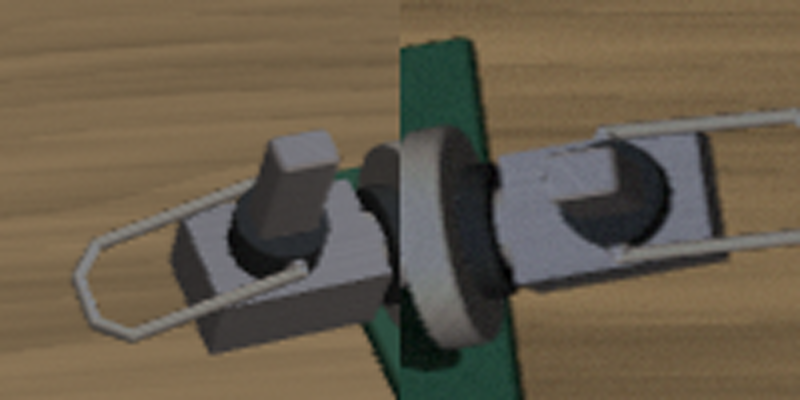

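The pin is seated with its collar flat on the axle. The ring lies over the free end, with its bar at scene (411,264) against an expected (411,265). The arm is clear, so I hand the job in.

```bash
python3 -c "
from rig import finish_job
print(finish_job())"
```

```text
the job is handed in; nothing more can be done
None
```

The linchpin is in the axle hole with its collar on the axle, and the ring lies over the axle's free end. I handed the job in at about 15 s of the 51 s; no verdict was reported.

**What I did:** I took the grey linchpin from the rack by its tab and lowered it through the hole, the ring still leaning back towards the pulley. The collar touched at the expected height, TCP z 153.4 mm, with a contact force of a few newtons. After letting go, I pushed the ring's bar over the top from behind with the closed fingertips. It dropped on its own over the free end, and I moved the arm away.

**Last checks:**
- **Pin:** it stands upright. The tab top measured within about 1 mm of where it should be just after release, and the final pictures show no shift.
- **Ring:** the bar is at scene pixel (411, 264), against (411, 265) expected for the stated rest angle of about +1.9.
- **Robot:** the hand is more than 200 mm away, and the wrist force is near zero.
- **Disagreements:** none of the final checks failed. The first two-view measurement of the ring bar, in the rack, came out about 4 mm too high; I used the given sizes instead.

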